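Hang the front-heavy spice caddy on the rail

TASK

Pick up the blue spice caddy by its wooden grip and hang it by its two hooks on the top rail of the steel stand, somewhere between the posts, with its back plate towards the stand. It is front-heavy: ease its weight onto the rail, swing its foot back until it rests against the lower bar, and only then let go, so that it neither drops nor swings when released. Never force it against the stand, and leave everything else where it stands.

Things in the scene. Friction and masses are not known exactly. Their poses are not given: they have to be found in the camera images.
- caddy_grip (a point): Centre of the caddy's wooden grip block: 34 mm (x) x 14 mm (y) x 36 mm high, on a 10 mm steel stem, 150 mm above the caddy's underside. Nothing else of the caddy is higher than 122 mm. Axes are the caddy's: x towards its back plate (to be hung on the rail), y along its width, z up.
- caddy_hook (a point): Where the rail's centre lies in the caddy's two hooks when they sit on the rail, midway between them: 65.5 mm behind (+x) and 37 mm below the grip centre. Hooks 16 mm wide, 45 mm either side: a level arm, its underside 5 mm above this point, then a lip turned down, ending 17 mm below the arm. Slot 17 mm wide in x (8.5 mm either side of this point), open below. Axes are the caddy's.
- caddy_foot (a point): The foot: middle of the lower rear edge of the caddy's flat back plate (4 mm thick, 130 mm wide, 118 mm high), 57 mm behind (+x) and 150 mm below the grip centre. The plate near this edge comes to rest on the stand's lower bar. Axes are the caddy's.
- caddy: Blue spice caddy, about 0.4 to 0.6 kg: tray 96 mm (x) x 130 mm (y), walls 32 mm high, two fixed jars 82 mm high and 49 mm wide at 34 mm either side of the stem. Origin: centre of the underside, 10 mm behind (+x) and 150 mm below the grip centre. Centre of mass about below the grip, so 60 to 75 mm in front of the rail once hung.
- rail_mid (a point): Centre of the stand's top rail: steel bar 10 mm in diameter along y, 240 mm above the worktop, between two posts at y = +170 and -170 mm that end in 20 mm balls at the rail's height. x points away from the robot; the caddy hangs on the -x side.
- stand: The steel stand, fixed; origin on the worktop below the rail's middle, axes as rail_mid. Feet 130 mm long (x). A rubber lower bar, 12 mm in diameter, runs 95 mm below the rail; it is set 0 to 18 mm farther back (+x) than the rail, adjustable and not known: the caddy comes to rest with its foot back, leaning 0.05 to 0.27 rad. Rail and bar do not give.
- soap: Bystander: white soap bottle, 60 mm in diameter, 150 mm tall, origin at the centre of its underside.
- jar: Bystander: amber jar, 70 mm in diameter, 100 mm tall, origin at the centre of its underside.
- bowl: Bystander: blue bowl, 90 mm wide, 45 mm tall, on the worktop under the rail, origin at the centre of its underside.
- mug: Bystander: white mug, 80 mm wide, 90 mm tall, origin at the centre of its underside.
- mill: Bystander: dark wooden pepper mill, 56 mm wide, 155 mm tall, origin at the centre of its underside.
- tin: Bystander: copper tin, 72 mm wide, 80 mm tall, origin at the centre of its underside.

How it is judged:
On the way, in this order (a step that is already met when the one before it is completed fails the run):
1. the caddy is held by the gripper and lifted clear of the worktop (contact force between the fingers and caddy above 1 N and height (world z) of caddy_grip above 0.19 m), for 0.2 s.
2. its hooks bear on the rail while the gripper still holds it (contact force between the fingers and caddy above 1 N and contact force between caddy and stand above 1 N and x of caddy_hook in the frame of rail_mid between -0.007 and 0.007 m and z of caddy_hook in the frame of rail_mid between -0.005 and 0.004 m and y of caddy_hook in the frame of rail_mid between -0.1 and 0.1 m and angle between the y axis of caddy_hook and the y axis of rail_mid, either way round below 0.1 rad), for 0.3 s.
At the end, for the whole second after the job is handed in: The caddy hangs at rest and released: the middle of its hooks is within 7 mm (across the rail) and 4 to 5 mm (in height) of the rail's centre line and within 100 mm of the rail's middle, caddy parallel to the rail within 0.1 rad and leaning less than 0.35 rad, carried by the stand (over 2 N) (x of caddy_hook in the frame of rail_mid between -0.007 and 0.007 m and z of caddy_hook in the frame of rail_mid between -0.005 and 0.004 m and y of caddy_hook in the frame of rail_mid between -0.1 and 0.1 m and angle between the y axis of caddy_hook and the y axis of rail_mid, either way round below 0.1 rad and contact force between caddy and stand above 2 N and linear speed of caddy below 0.02 m/s and angular speed of caddy below 0.1 rad/s and angle between caddy's own z axis and vertical below 0.35 rad and contact force between the fingers and caddy below 0.1 N); the robot touches nothing.
It fails at once if the caddy swings or drops when let go: it turns faster than 1.5 rad/s or moves faster than 0.2 m/s while no finger touches it (contact force between the fingers and caddy below 0.05 N and (angular speed of caddy above 1.5 rad/s or linear speed of caddy above 0.2 m/s)).
It fails at once if the gripper forces the caddy against the stand with more than 20 N (contact force between the fingers and caddy above 0.05 N and contact force between caddy and stand above 20 N).
It fails at once if the caddy is tipped by more than 0.6 rad (angle between caddy's own z axis and vertical above 0.6 rad).
It fails at once if another thing on the worktop is moved by more than 20 mm (distance of any of soap, jar, bowl, mug, mill, tin from where it was at the start of the episode above 0.02 m).
It also fails if it takes over 72 s, if anything falls off the work surface, if the arm or the gripper's body presses on something with over 40 N, if the wrist force passes 120 N, or if a joint passes its speed limit or range.

ROBOT

A 6-joint arm with a two-finger parallel gripper is mounted at the origin on the work surface. World frame = base frame: x ahead of the robot, y to its left, z up, the work surface at z = 0. Lengths are in m, angles in rad, forces in N, time in s.
With the tool pointing down it reaches from about 0.35 to 0.925 m from the base axis. Payload 6.4 kg.
Tool frame: the origin (TCP) lies on the centre line of the jaws, within the pads' length; the fingertips stand 14 mm ahead of it and the grasp point (between the pads) lies 5 mm behind it; z points along the fingers, y is the line along which they close (so a half turn about z gives the same grasp; the last joint's range is limited). The gripper opens to 85 mm and grips with 20 to 120 N. Pads are 22 mm wide; open, the fingers measure 114 mm over their backs; the gripper's body (76 mm by 85 mm) begins 54 mm behind the grasp point. The pads swing forward as they close: fully open they stand 13 mm farther back than shut.
Start: joints at [0.972, 0.245, 1.558, -0, 1.339, -0.174], TCP at [0.268, 0.592, 0.245] pointing down, gripper open.
Joint ranges: [-3.13, 3.13], [-1.02, 2.26], [0.13, 2.54], [-0.95, 4.09], [0.21, 2.88], [-2.74, 2.74]. Speed limits (rad/s): [2.57, 2.57, 3.14, 3.14, 3.14, 3.14].

INTERFACE

Orientations are given as a 3x3 rotation matrix whose columns are the frame's x, y, z axes.
In Python, from rig import status, get_image, get_calibration, manip gives the robot as it stands. The module is installed in compiled form; this text tells all that it offers.
- The arm moves only by the tool move_arm, never from a script. Its argument "targets" is a list of rows, each a list of 7 numbers: the shift along the world's x, y, z in m, then the turn, a rotation vector about the world's x, y, z in degrees, then the opening, from 0 (shut) to 1 (fully open). In form: [[x, y, z, ax, ay, az, hand], ...]. A call has 1 to 8 rows; each row is the pose to reach, as a shift and turn from the pose commanded when the call began; what a row does not reach only later rows make up. A row lasts 1/10 s, in which the tool goes at most 50 mm and 8.59 degrees, less where a joint would pass 70% of its speed; a pose out of reach is approached as far as the arm can. A call with a gripper value outside its range is refused whole. The fingers move at their own pace and stop on an object; "newtons" is the grip in N (left out, the last holds). Time passes only in rows, so rows that repeat a pose let the fingers close. It gives the time, the measured TCP pose, the force, the opening and the grip force at its end, in the units of the state.
- status.read_state(): the state, without advancing time (a new reading comes with each control period).
- get_image(name): name is "scene" or "top" or "wrist"; returns the picture (384x512x3 uint8, blue, green, red); there is no depth.
- get_calibration(name): a dict with "fov_y" (degrees; the focal length in pixels is half the picture's height over the tangent of half this angle, whatever the lens; pixels are square), "cx", "cy" (the principal point, pixels), "dist" ([k1, k2, p1, p2, k3] as OpenCV has them; the pictures are not rectified), "origin" and "attitude" of the camera in the world; the wrist camera has in their place "tool_from_camera" (4x4, takes a point from camera to tool coordinates, whose origin is the TCP and whose axes are the flange's). Camera axes: x right, y down, z forward; pixel columns grow to the right and rows downward; lengths in m; the calibration is good to about 2 mm. A picture is of the moment at which its call begins: read the wrist's pose just before it. get_calibration takes no time and is no camera call.
- manip.close_job(): hands the job in; it is judged then, once.
The state is a dict: "t": time; "joints": joint angles; "qvel": joint speeds; "tau": joint torques, N m; "tcp_pos": TCP position; "ee_rot": TCP orientation; "force": force on the tool from outside, world axes, zero at the start; "moment": the same for the moment, N m; "width": finger opening in m; "grasp_force": force on a finger pad.
Only numpy, scipy, OpenCV 4.12 (cv2) and the standard library are available. Lean on these libraries where they do the work, as an engineer would, in place of code of your own. Each camera call takes 0.05 s, during which the arm holds its last target. There are 200 camera calls.

## Working session

There is one attempt and no reset: what is moved stays moved. The work goes in short steps, Python scripts to look and compute and a tool call to move; the robot and the scene stay as the last step left them, time stands still between calls to the robot, and variables do not carry over. Pictures are saved under pics/ and viewed, at most 10 in all, crops included, and the job is handed in when it is done.

Besides the shell and the picture viewer there is one more tool, called after ">>>" as name([rows], argument=value, ...), one row to a line, values as JSON. move_arm: Moves the arm, as the interface text tells. Its arguments: {"type":"object","properties":{"targets":{"type":"array"},"newtons":{"type":"number"}},"required":["targets"]}

```bash
mkdir -p pics; python3 - <<'E'
from rig import status,get_image,get_calibration
import cv2,numpy as np
np.set_printoptions(precision=4,suppress=True)
s=status.read_state();print(s)
for n in("scene","top","wrist"):
    c=get_calibration(n);print(n,c)
    cv2.imwrite(f"pics/{n}0.png",get_image(n))
a=cv2.imread("pics/scene0.png");b=cv2.imread("pics/top0.png")
cv2.imwrite("pics/both0.png",cv2.resize(np.vstack([a,b]),(800,1200))[:600]) 
E
```

```text
{'t': 0.0, 'joints': array([ 0.9719,  0.2458,  1.559 , -0.    ,  1.3387, -0.1741]), 'qvel': array([-0.0015, -0.0015,  0.0008, -0.0015, -0.0006, -0.0012]), 'tau': array([ -0.0015, -42.9513, -32.612 ,  -0.0002,   0.0053,   0.    ]), 'tcp_pos': array([0.2676, 0.5918, 0.2442]), 'ee_rot': array([[-0.9111,  0.4121, -0.0011],
       [ 0.4121,  0.9111, -0.0016],
       [ 0.0003, -0.0019, -1.    ]]), 'force': array([ 0.8018, -0.2409, -1.2993]), 'moment': array([-0.0255, -0.0015,  0.0303]), 'grasp_force': 0.0, 'width': 0.08511043176975483}
scene {'fov_y': 51.60222901245396, 'cx': 247.31502276878106, 'cy': 198.2783594788949, 'dist': array([-0.0529,  0.    ,  0.    ,  0.    ,  0.    ]), 'origin': array([1.1199, 0.1966, 1.0592]), 'attitude': array([[-0.3089,  0.7635, -0.5672],
       [ 0.951 ,  0.2558, -0.1736],
       [ 0.0125, -0.593 , -0.8051]])}
top {'fov_y': 52.18761461617318, 'cx': 259.17144234471766, 'cy': 194.27600927852072, 'dist': array([0.0469, 0.    , 0.    , 0.    , 0.    ]), 'origin': array([ 0.2699, -0.0203,  1.4103]), 'attitude': array([[-0.0231, -0.9851,  0.1706],
       [-0.9997,  0.0243,  0.0047],
       [-0.0088, -0.1704, -0.9853]])}
wrist {'fov_y': 61.1188118555962, 'cx': 262.1621684628894, 'cy': 192.58270400290533, 'dist': array([-0.014,  0.   ,  0.   ,  0.   ,  0.   ]), 'tool_from_camera': array([[-0.0006, -0.9617, -0.2741,  0.0688],
       [ 1.    , -0.0003, -0.0013, -0.0014],
       [ 0.0012, -0.2741,  0.9617, -0.1279],
       [ 0.    ,  0.    ,  0.    ,  1.    ]])}
```

View pics/scene0.png

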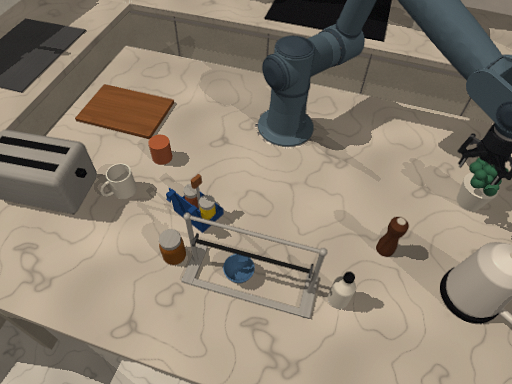

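View pics/top0.png

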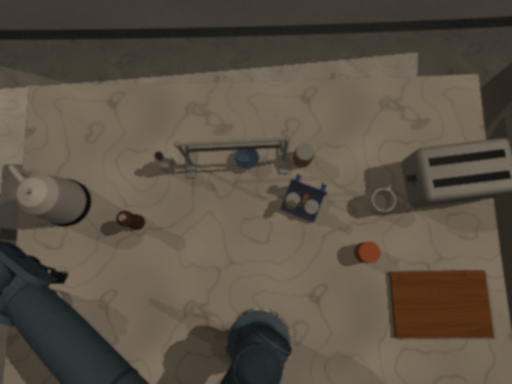

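The scene view shows the caddy at about (198,205) with its grip at (197,181). The stand's rail runs from (188,219) to (323,252), with the bowl under it at (239,268). In the top view the caddy is at (303,198) with its hooks up and to the right, and the rail runs from (181,147) to (285,143). Next I'll enlarge both regions.

```bash
cat > h.py <<'E'
import cv2,numpy as np
from rig import status,get_image,get_calibration
np.set_printoptions(precision=4,suppress=True)
def ray(n,uv,st=None):
    c=get_calibration(n);f=192/np.tan(np.radians(c['fov_y']/2))
    K=np.array([[f,0,c['cx']],[0,f,c['cy']],[0,0,1]])
    p=cv2.undistortPoints(np.array([[uv]],float),K,c['dist'])[0,0]
    if n=="wrist":
        T=c['tool_from_camera'];R=st['ee_rot'];A=R@T[:3,:3];o=st['tcp_pos']+R@T[:3,3]
    else: A,o=np.array(c['attitude']),np.array(c['origin'])
    d=A@np.array([p[0],p[1],1]);return o,d/np.linalg.norm(d)
def plane(n,uv,z,st=None):
    o,d=ray(n,uv,st);return o+d*(z-o[2])/d[2]
def tri(*rs):
    M=sum(np.eye(3)-np.outer(d,d) for o,d in rs);b=sum((np.eye(3)-np.outer(d,d))@o for o,d in rs)
    p=np.linalg.solve(M,b);return p,[np.linalg.norm(np.cross(p-o,d)) for o,d in rs]
def proj(n,P,st=None):
    c=get_calibration(n);f=192/np.tan(np.radians(c['fov_y']/2))
    K=np.array([[f,0,c['cx']],[0,f,c['cy']],[0,0,1]])
    if n=="wrist":
        T=c['tool_from_camera'];R=st['ee_rot'];A=R@T[:3,:3];o=st['tcp_pos']+R@T[:3,3]
    else: A,o=np.array(c['attitude']),np.array(c['origin'])
    return cv2.projectPoints(np.array([A.T@(np.array(P)-o)]),np.zeros(3),np.zeros(3),K,c['dist'])[0][0,0]
E
python3 - <<'E'
from h import *
a=cv2.imread("pics/scene0.png")[160:300,150:350];b=cv2.imread("pics/top0.png")[120:240,160:360]
f=lambda i:cv2.resize(i,None,fx=4,fy=4,interpolation=cv2.INTER_CUBIC)
A=f(a);B=cv2.convertScaleAbs(f(b),alpha=1.8)
for I,x0,y0 in((A,150,160),(B,160,120)):
    for k in range(0,200,20): cv2.putText(I,str(x0+k),(k*4,10),0,.35,(255,0,255),1)
    for k in range(0,I.shape[0]//4,20): cv2.putText(I,str(y0+k),(0,k*4+4),0,.35,(255,0,255),1)
cv2.imwrite("pics/cA.png",A);cv2.imwrite("pics/cB.png",B)
E
```

```text
(no output)
```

View pics/cA.png

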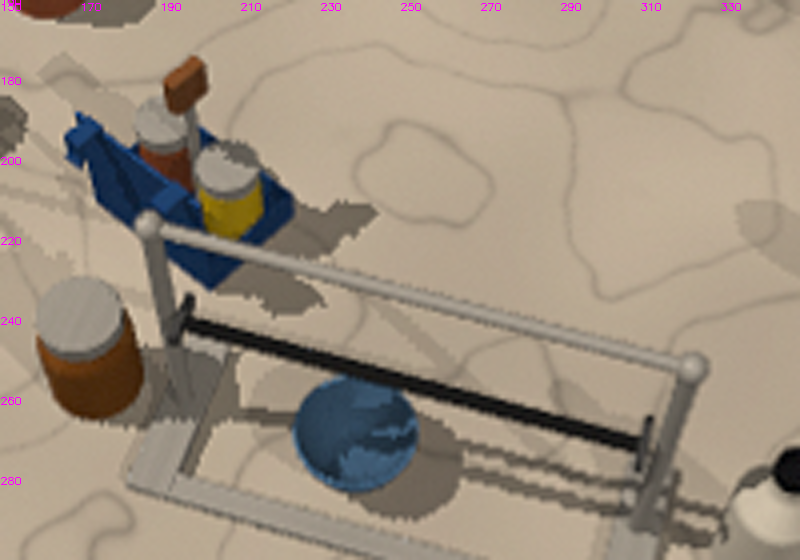

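View pics/cB.png

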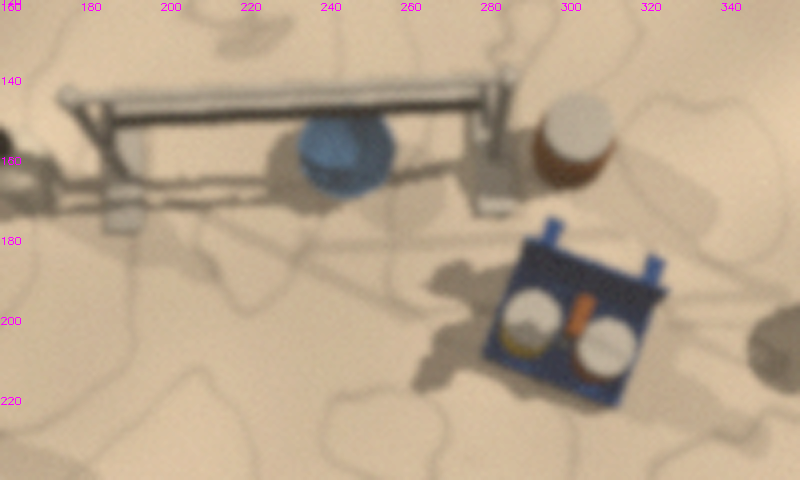

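The enlarged scene view puts the balls at (187,216) and (323,251.5) and the grip at (196.5,181). In the enlarged top view the balls are at (177,144) and (286.5,138.5), the grip is at (305,198.5), and the hooks are at (298,178) and (323,187).

```bash
python3 - <<'E'
from h import *
B={}
for k,a,b,z in(("ballR",(187,216),(286.5,138.5),.24),("ballL",(323,251.5),(177.2,144.2),.24),("grip",(196.5,181),(305,198.5),.15),("hookL",(170.5,192),(298,176),.12),("hookR",(192,209),(323.5,186),.12)):
    p,e=tri(ray("scene",a),ray("top",b));B[k]=p;print(k,p,np.array(e),plane("scene",a,z),plane("top",b,z))
d=B["ballL"]-B["ballR"];print("len",np.linalg.norm(d),"yaw",np.degrees(np.arctan2(-d[0],d[1])),(B["ballL"]+B["ballR"])/2)
# grip colour centroids
for n,(x0,y0,x1,y1) in (("scene",(185,170,205,192)),("top",(298,190,312,207))):
    I=cv2.cvtColor(cv2.imread(f"pics/{n}0.png"),cv2.COLOR_BGR2HSV)[y0:y1,x0:x1]
    m=cv2.inRange(I,(3,110,50),(18,255,255));k,l,st,c=cv2.connectedComponentsWithStats(m);print(n,[(st[i],c[i]+[x0,y0]) for i in range(1,k)])
# caddy base corners in top: front
for uv in((281.5,208),(313.5,221),(326,193),(291,180)): print(uv,plane("top",uv,.032))
# bystanders
for n,uv,z in(("soap",(343,282),.15),("bowl",(239,266),.045),("jar",(171,239),.1),("mill",(400,222),.155)): print(n,plane("scene",uv,z))
# bystanders cast from the scene view, tops approximate
E
```

```text
ballR [ 0.6445 -0.1033  0.2441] [0.0001 0.0001] [ 0.6421 -0.1049  0.24  ] [ 0.6458 -0.1035  0.24  ]
ballL [0.6352 0.2354 0.2421] [0.0006 0.0006] [0.6338 0.2361 0.24  ] [0.636  0.2353 0.24  ]
grip [ 0.4694 -0.1609  0.1531] [0.0018 0.0018] [ 0.4669 -0.1603  0.15  ] [ 0.4704 -0.1629  0.15  ]
hookL [ 0.5486 -0.1666  0.1933] [0.0298 0.0298] [ 0.5087 -0.2294  0.12  ] [ 0.5524 -0.1461  0.12  ]
hookR [ 0.5162 -0.2025  0.0656] [0.0368 0.0368] [ 0.5452 -0.145   0.12  ] [ 0.516  -0.2298  0.12  ]
len 0.338838144319066 yaw 1.5760077672406971 [0.6399 0.0661 0.2431]
scene [(array([  6,   4,  11,  14, 108], dtype=int32), array([195.8056, 180.8796]))]
top [(array([ 4,  4,  7, 10, 42], dtype=int32), array([304.6429, 198.4048]))]
(281.5, 208) [ 0.4572 -0.0917  0.032 ]
(313.5, 221) [ 0.4084 -0.2026  0.032 ]
(326, 193) [ 0.5072 -0.2517  0.032 ]
(291, 180) [ 0.5576 -0.1291  0.032 ]
soap [0.6493 0.3054 0.15  ]
bowl [0.6385 0.0289 0.045 ]
jar [ 0.6459 -0.1685  0.1   ]
mill [0.4266 0.4242 0.155 ]
```

>>> move_arm([
  [0.01,-0.045,0,0,0,0,1],
  [0.02,-0.09,0,0,0,0,1],
  [0.035,-0.135,0,0,0,0,1],
  [0.045,-0.18,0,0,0,0,1],
  [0.06,-0.225,0,0,0,0,1],
  [0.07,-0.27,0,0,0,0,1],
  [0.085,-0.315,0,0,0,0,1],
  [0.095,-0.36,0,0,0,0,1],
])

```text
t: 0.95
tcp_pos: [0.363, 0.2305, 0.2452]
ee_rot: [[-0.911, 0.412, 0.0], [0.412, 0.911, 0.0], [-0.0, 0.0, -1.0]]
force: [1.9, 0.7, -0.3]
width: 0.0853
grasp_force: 0.0
```

>>> move_arm([
  [0.01,-0.045,0,0,0,0,1],
  [0.025,-0.09,0,0,0,0,1],
  [0.035,-0.135,0,0,0,0,1],
  [0.05,-0.18,0,0,0,0,1],
  [0.06,-0.225,0,0,0,0,1],
  [0.075,-0.27,0,0,0,0,1],
  [0.09,-0.315,0,0,0,0,1],
  [0.1,-0.36,0,0,0,0,1],
])

```text
t: 1.75
tcp_pos: [0.4631, -0.1298, 0.2452]
ee_rot: [[-0.911, 0.413, 0.0], [0.413, 0.911, 0.0], [-0.0, 0.0, -1.0]]
force: [0.3, -0.1, 0.3]
width: 0.0857
grasp_force: 0.0
```

>>> move_arm([
  [0.006,-0.025,0.004,0,0,0.5,1],
  [0.006,-0.033,0.006,0,0,1,1],
  [0.006,-0.033,0.006,0,0,1,1],
  [0.006,-0.033,0.006,0,0,1,1],
  [0.006,-0.033,0.006,0,0,1,1],
])

```text
t: 2.25
tcp_pos: [0.4686, -0.1594, 0.2511]
ee_rot: [[-0.919, 0.395, -0.0], [0.395, 0.919, 0.0], [0.0, 0.0, -1.0]]
force: [1.2, 0.4, 0.1]
width: 0.0854
grasp_force: 0.0
```

```bash
python3 - <<'E'
from h import *
import pickle
s=status.read_state();I=get_image("wrist");pickle.dump(s,open("s1.pkl","wb"))
print(s['t'],s['tcp_pos'],s['ee_rot'],s['force'])
cv2.imwrite("pics/w1.png",I)
E
```

```text
2.25 [ 0.4686 -0.1594  0.2511] [[-0.9188  0.3947 -0.0003]
 [ 0.3947  0.9188  0.0004]
 [ 0.0004  0.0003 -1.    ]] [1.2078 0.4154 0.1242]
```

View pics/w1.png

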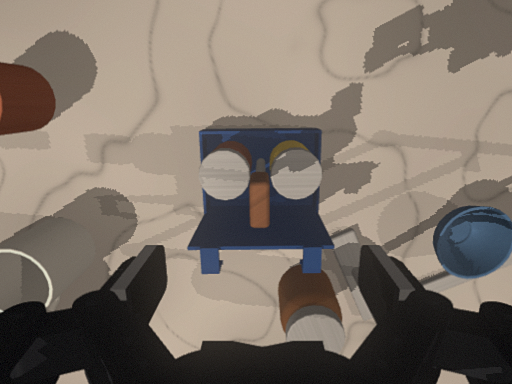

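The wrist view shows the caddy upright and square to the tool. The plate's top edge is at row 248, the hooks are at (210,260) and (312,260), and the grip is at (259.5,200).

```bash
python3 - <<'E'
from h import *
import pickle
s=pickle.load(open("s1.pkl","rb"));I=cv2.imread("pics/w1.png");H=cv2.cvtColor(I,cv2.COLOR_BGR2HSV)
m=cv2.inRange(H[165:240,240:280],(3,80,40),(20,255,255));print(cv2.boundingRect(m))
for r in range(168,232,3): 
    x=np.where(m[r-165])[0]; print(r,(x.min()+240,x.max()+240) if len(x) else None,I[r,259],end=';')
R=s['ee_rot']
def loc(P): d=R.T@(P-s['tcp_pos']);return d
for n,uv,z in(("gripL",(250,215),.168),("gripR",(270,215),.168),("gripback",(259.5,227.5),.168),("hkL",(210,272.5),.118),("hkR",(313,272.5),.118),("plateL",(188,248),.118),("plateR",(333.5,247.5),.118)):
    P=plane("wrist",uv,z,s);print("\n",n,P,loc(P))
E
```

```text
(9, 0, 22, 63)
168 None [71 75 82];171 None [62 69 76];174 (np.int64(252), np.int64(267)) [41 49 63];177 (np.int64(251), np.int64(267)) [39 47 62];180 (np.int64(250), np.int64(267)) [41 49 64];183 (np.int64(250), np.int64(268)) [ 54  73 105];186 (np.int64(250), np.int64(268)) [ 65  91 139];189 (np.int64(249), np.int64(268)) [ 61  88 133];192 (np.int64(249), np.int64(268)) [ 64  91 138];195 (np.int64(250), np.int64(268)) [ 66  91 137];198 (np.int64(250), np.int64(268)) [ 61  85 128];201 (np.int64(250), np.int64(268)) [ 55  78 117];204 (np.int64(250), np.int64(269)) [ 61  89 133];207 (np.int64(250), np.int64(269)) [ 60  87 131];210 (np.int64(250), np.int64(269)) [ 62  88 132];213 (np.int64(250), np.int64(269)) [ 61  86 131];216 (np.int64(250), np.int64(269)) [ 63  88 133];219 (np.int64(250), np.int64(269)) [ 62  86 132];222 (np.int64(250), np.int64(269)) [ 60  86 131];225 (np.int64(250), np.int64(268)) [ 62  87 131];228 None [56 46 48];231 None [53 40 36];
 gripL [ 0.4714 -0.1716  0.168 ] [-0.0074 -0.0101  0.0831]

 gripR [ 0.4768 -0.1589  0.168 ] [-0.0074  0.0036  0.0831]

 gripback [ 0.4824 -0.1692  0.168 ] [-0.0166 -0.0036  0.083 ]

 hkL [ 0.5231 -0.2358  0.118 ] [-0.0802 -0.0487  0.133 ]

 hkR [ 0.5596 -0.1508  0.118 ] [-0.0802  0.0438  0.133 ]

 plateL [ 0.4937 -0.2431  0.118 ] [-0.0561 -0.067   0.133 ]

 plateR [ 0.5437 -0.1255  0.118 ] [-0.0557  0.0608  0.133 ]
```

The grip centre is 3 mm off along the tool's -y, and the yaw matches. I'll go down and grasp.

>>> move_arm([
  [-0.001,-0.003,-0.02,0,0,0,1],
  [-0.001,-0.003,-0.05,0,0,0,1],
  [-0.001,-0.003,-0.08,0,0,0,1],
  [-0.001,-0.003,-0.1,0,0,0,1],
  [-0.001,-0.003,-0.106,0,0,0,1],
  [-0.001,-0.003,-0.106,0,0,0,1],
])

```text
t: 2.9
tcp_pos: [0.4675, -0.1629, 0.1448]
ee_rot: [[-0.919, 0.395, -0.001], [0.395, 0.919, 0.001], [0.002, 0.0, -1.0]]
force: [-0.2, -0.4, -0.0]
width: 0.0852
grasp_force: 0.0
```

>>> move_arm([
  [0,0,0,0,0,0,0.5],
  [0,0,0,0,0,0,0],
  [0,0,0,0,0,0,0],
  [0,0,0,0,0,0,0],
  [0,0,0,0,0,0,0],
  [0,0,0,0,0,0,0],
  [0,0,0,0,0,0,0],
  [0,0,0,0,0,0,0],
], newtons=60)

```text
t: 3.7
tcp_pos: [0.468, -0.1636, 0.1453]
ee_rot: [[-0.918, 0.396, 0.0], [0.396, 0.918, 0.0], [-0.0, 0.0, -1.0]]
force: [0.0, 2.0, 0.4]
width: 0.013
grasp_force: 62.1
```

>>> move_arm([
  [0,0,0.01,0,0,0,0],
  [0,0,0.03,0,0,0,0],
  [0,0,0.06,0,0,0,0],
  [0,0,0.09,0,0,0,0],
  [0,0,0.12,0,0,0,0],
  [0,0,0.15,0,0,0,0],
  [0,0,0.17,0,0,0,0],
  [0,0,0.175,0,0,0,0],
])

```text
t: 4.5
tcp_pos: [0.4683, -0.1643, 0.3228]
ee_rot: [[-0.918, 0.396, 0.003], [0.396, 0.918, -0.003], [-0.004, -0.001, -1.0]]
force: [0.6, -0.5, -5.4]
width: 0.0135
grasp_force: 61.2
```

>>> move_arm([
  [0,0.015,0,0,0,1.5,0],
  [0.002,0.045,0,0,0,5,0],
  [0.005,0.08,0,0,0,9,0],
  [0.01,0.115,0,0,0,13,0],
  [0.015,0.15,0,0,0,17,0],
  [0.02,0.185,0,0,0,21,0],
  [0.025,0.215,0,0,0,24,0],
  [0.03,0.228,0,0,0,24.9,0],
])

```text
t: 5.3
tcp_pos: [0.4964, 0.0672, 0.3179]
ee_rot: [[-0.999, -0.032, -0.004], [-0.032, 0.999, 0.001], [0.004, 0.001, -1.0]]
force: [-0.7, -1.4, -5.3]
width: 0.0129
grasp_force: 61.2
```

>>> move_arm([
  [0,0,0,0,0,0,0],
  [0,0,0,0,0,0,0],
  [0,0,0,0,0,0,0],
  [0,0,0,0,0,0,0],
])

```text
t: 5.7
tcp_pos: [0.4977, 0.0634, 0.32]
ee_rot: [[-1.0, -0.026, -0.001], [-0.026, 1.0, -0.0], [0.001, -0.0, -1.0]]
force: [-0.6, -0.5, -4.9]
width: 0.0133
grasp_force: 61.2
```

```bash
python3 - <<'E'
from h import *
import pickle
s=status.read_state();I=get_image("wrist");J=get_image("scene");T=get_image("top");pickle.dump(s,open("s2.pkl","wb"))
print(s['t'],s['tcp_pos'],s['ee_rot'],s['force'],s['moment'],s['grasp_force'])
cv2.imwrite("pics/w2.png",I);cv2.imwrite("pics/scene2.png",J);cv2.imwrite("pics/top2.png",T)
f=lambda i:cv2.resize(i,(400,300),interpolation=cv2.INTER_AREA)
c=cv2.resize(J[150:300,150:350],(400,300),interpolation=cv2.INTER_CUBIC);t=cv2.convertScaleAbs(cv2.resize(T[100:250,160:360],(400,300),interpolation=cv2.INTER_CUBIC),alpha=1.6)
cv2.imwrite("pics/m2.png",np.vstack([np.hstack([f(I),c]),np.hstack([t,0*t])]))
E
```

```text
5.7 [0.4977 0.0634 0.32  ] [[-0.9997 -0.0257 -0.0006]
 [-0.0257  0.9997 -0.0002]
 [ 0.0006 -0.0002 -1.    ]] [-0.5767 -0.4848 -4.8579] [-0.0104 -0.0073  0.0317] 61.22936010360718
```

View pics/m2.png

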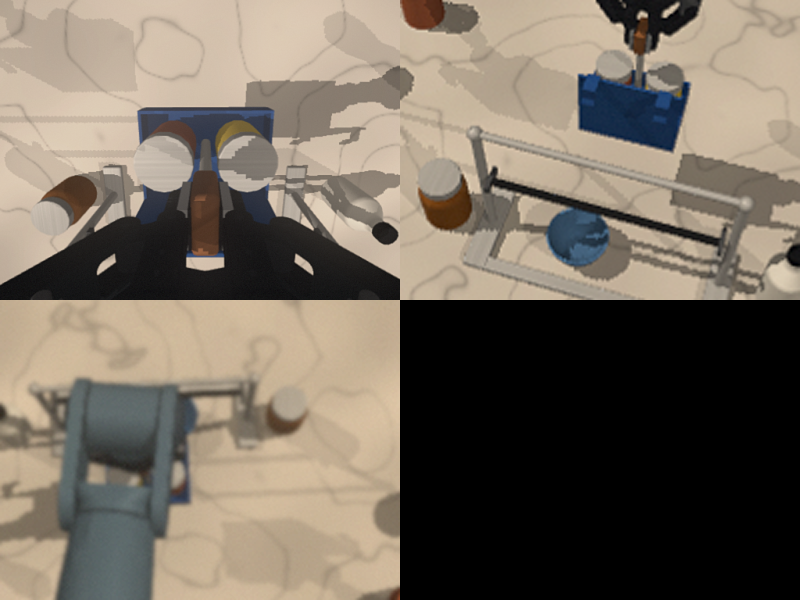

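The caddy is held level, facing the stand, about 5 N. Next I'll move it over the rail, keeping clearance.

>>> move_arm([
  [0.01,0,0,0,0,0,0],
  [0.025,0,0,0,0,0,0],
  [0.04,0,0,0,0,0,0],
  [0.055,0,0,0,0,0,0],
  [0.068,0,-0.005,0,0,0,0],
  [0.074,0,-0.01,0,0,0,0],
  [0.075,0,-0.01,0,0,0,0],
  [0.075,0,-0.01,0,0,0,0],
])

```text
t: 6.65
tcp_pos: [0.5727, 0.0642, 0.3098]
ee_rot: [[-1.0, -0.027, -0.001], [-0.027, 1.0, 0.0], [0.001, 0.0, -1.0]]
force: [0.1, -0.1, -5.2]
width: 0.0131
grasp_force: 61.1
```

>>> move_arm([
  [0,0,0,0,0,0,0],
  [0,0,0,0,0,0,0],
])

```text
t: 6.85
tcp_pos: [0.5727, 0.0643, 0.3107]
ee_rot: [[-1.0, -0.027, 0.001], [-0.027, 1.0, -0.0], [-0.001, -0.0, -1.0]]
force: [-0.4, 0.2, -5.3]
width: 0.0134
grasp_force: 61.1
```

```bash
python3 - <<'E'
from h import *
import pickle
s=status.read_state();J=get_image("scene");pickle.dump(s,open("s3.pkl","wb"))
print(s['t'],s['tcp_pos'],s['ee_rot'],s['force'],s['moment'],s['grasp_force'])
cv2.imwrite("pics/scene3.png",J)
x0,y0=180,180
A=cv2.resize(J[y0:y0+90,x0:x0+150],None,fx=5.3,fy=5.3,interpolation=cv2.INTER_CUBIC)
for k in range(0,150,10): cv2.putText(A,str(x0+k),(int(k*5.3),10),0,.35,(255,0,255),1)
for k in range(0,90,10): cv2.putText(A,str(y0+k),(0,int(k*5.3)+4),0,.35,(255,0,255),1)
cv2.imwrite("pics/c3.png",A)
# predicted hook / rail pixels
R=s['ee_rot'];X=-R[:,0];Y=R[:,1];g=s['tcp_pos']+[0,0,.005]
for n,P in(("arm outer L",g+X*.0655+Y*.045+[0,0,-.037]),("R",g+X*.0655-Y*.045+[0,0,-.037])): print(n,P,proj("scene",P))
E
```

```text
6.85 [0.5727 0.0643 0.3107] [[-0.9996 -0.0273  0.0006]
 [-0.0273  0.9996 -0.0001]
 [-0.0006 -0.0001 -1.    ]] [-0.4127  0.1632 -5.2522] [-0.0033  0.0445  0.0228] 61.11433982849121
arm outer L [0.6369 0.111  0.2788] [272.4359 229.535 ]
R [0.6394 0.0211 0.2788] [235.2578 220.0538]
```

View pics/c3.png

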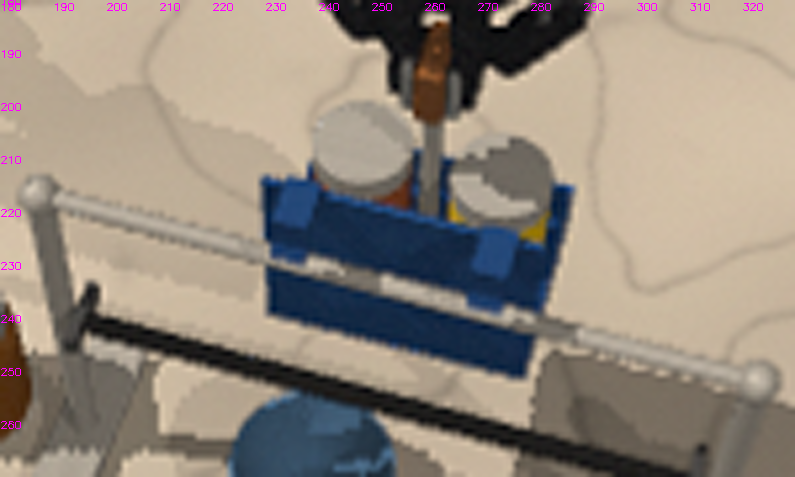

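```bash
python3 - <<'E'
from h import *
import pickle
s=pickle.load(open("s3.pkl","rb"))
R=s['ee_rot'];X=-R[:,0];Y=R[:,1];g=s['tcp_pos']+[0,0,.005]
p=lambda a,b,c:proj("scene",g+X*a+Y*b+np.array([0,0,c]))
for a in((57,65,-150),(57,-65,-150),(57,65,-32),(57,-65,-32),(74,53,-49),(74,-53,-49),(78,37,-49),(78,-53,-49),(78,45,-49),(78,-45,-49)):print(a,p(*np.array(a)/1000))
for y in(-.17,.17): print("ball",proj("scene",[.638-y*.027,.0645+y,.24]))
# observed rail centre line -> world x at given y, z=.24 
for uv in((192,217.5),(225,226),(300,245.5),(318,250)): print(uv,plane("scene",uv,.24))
J=cv2.imread("pics/scene3.png")
for c in(210,220,300,305): print(c,J[215:255,c].sum(1))
E
```

```text
(57, 65, -150) [278.0368 252.2427]
(57, -65, -150) [229.414  239.4358]
(57, 65, -32) [281.8884 227.5227]
(57, -65, -32) [228.213  213.9295]
(74, 53, -49) [274.5413 236.1078]
(74, -53, -49) [231.0055 224.9001]
(78, 37, -49) [267.4355 235.8097]
(78, -53, -49) [230.4858 226.2718]
(78, 45, -49) [270.7732 236.6697]
(78, -45, -49) [233.7248 227.1091]
ball [186.7208 216.0857]
ball [322.3751 251.1801]
(192, 217.5) [ 0.6423 -0.0915  0.24  ]
(225, 226) [ 0.6398 -0.0057  0.24  ]
(300, 245.5) [0.6351 0.1809 0.24  ]
(318, 250) [0.6335 0.224  0.24  ]
210 [515 516 516 514 498 430 470 527 463 365 416 517 508 510 508 504 507 522
 559 556 561 555 550 552 539 497 466 253  76  92  72 228 402 430 569 567
 553 552 552 556]
220 [495 512 513 514 513 514 513 495 434 504 519 426 373 514 506 507 502 497
 497 506 549 550 549 548 548 549 543 537 499 456 138  81  90  60 298 545
 492 484 488 491]
300 [565 563 565 569 562 563 567 563 564 565 566 559 559 552 549 545 546 541
 513 486 529 549 551 543 543 547 548 545 520 450 511 520 415 407 503 312
 326 324 328 323]
305 [567 569 565 567 564 568 566 567 567 566 560 563 561 563 555 557 556 543
 502 489 536 547 551 550 545 546 547 546 544 522 467 487 511 447 419 481
 315 324 321 331]
```

>>> move_arm([
  [0,0,-0.004,0,0,0,0],
  [0,0,-0.009,0,0,0,0],
  [0,0,-0.014,0,0,0,0],
  [0,0,-0.018,0,0,0,0],
  [0,0,-0.019,0,0,0,0],
  [0,0,-0.019,0,0,0,0],
  [0,0,-0.019,0,0,0,0],
])

```text
t: 7.6
tcp_pos: [0.573, 0.0642, 0.2915]
ee_rot: [[-1.0, -0.027, 0.0], [-0.027, 1.0, -0.0], [-0.0, -0.0, -1.0]]
force: [-0.1, -0.0, -5.2]
width: 0.0135
grasp_force: 61.1
```

```bash
python3 - <<'E'
from h import *
import pickle
s=status.read_state();J=np.mean([get_image("scene").astype(float) for _ in range(4)],0);pickle.dump(s,open("s4.pkl","wb"))
print(s['t'],s['tcp_pos'],s['ee_rot'][:,2],s['force'],s['moment'])
cv2.imwrite("pics/scene4.png",J.astype('uint8'))
R=s['ee_rot'];X=-R[:,0];Y=R[:,1];g=s['tcp_pos']+[0,0,.005]
p=lambda a,b,c:proj("scene",g+X*a+Y*b+np.array([0,0,c]))
for a in((57,0,-150),(78,45,-49),(78,-45,-49),(78,45,-30),(57,65,-150),(57,-65,-150)):print(a,p(*np.array(a)/1000))
x0,y0=215,205
A=cv2.resize(J[y0:y0+56,x0:x0+75].astype('uint8'),None,fx=10.6,fy=10.6,interpolation=cv2.INTER_CUBIC)
for k in range(0,75,5): cv2.putText(A,str(x0+k),(int(k*10.6),10),0,.35,(255,0,255),1)
for k in range(0,56,5): cv2.putText(A,str(y0+k),(0,int(k*10.6)+4),0,.35,(255,0,255),1)
cv2.imwrite("pics/c4.png",A)
E
```

```text
7.6 [0.573  0.0642 0.2915] [ 0.0004 -0.     -1.    ] [-0.0628 -0.0371 -5.2263] [ 0.0078  0.01   -0.006 ]
(57, 0, -150) [253.2452 249.543 ]
(78, 45, -49) [270.2166 240.9834]
(78, -45, -49) [233.7794 231.5145]
(78, 45, -30) [270.7026 236.8356]
(57, 65, -150) [277.4198 255.9377]
(57, -65, -150) [229.5283 243.249 ]
```

View pics/c4.png

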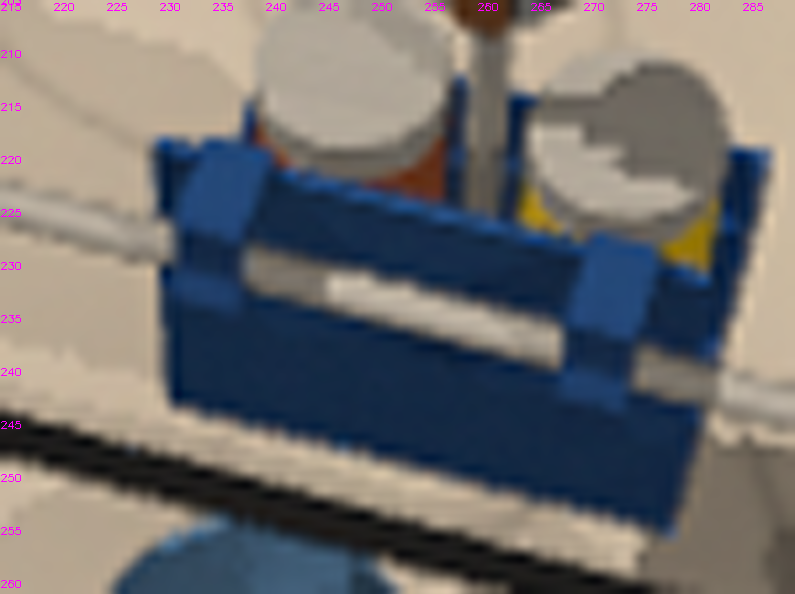

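>>> move_arm([
  [0,0,-0.001,0,0,0,0],
  [0,0,-0.002,0,0,0,0],
  [0,0,-0.003,0,0,0,0],
  [0,0,-0.004,0,0,0,0],
  [0,0,-0.004,0,0,0,0],
])

```text
t: 8.3
tcp_pos: [0.5728, 0.0642, 0.287]
ee_rot: [[-1.0, -0.027, -0.001], [-0.027, 1.0, 0.0], [0.001, 0.0, -1.0]]
force: [0.2, 1.2, -5.6]
width: 0.0137
grasp_force: 61.1
```

>>> move_arm([
  [0,0,-0.001,0,0,0,0],
  [0,0,-0.002,0,0,0,0],
  [0,0,-0.002,0,0,0,0],
])

```text
t: 8.6
tcp_pos: [0.5728, 0.0643, 0.2851]
ee_rot: [[-1.0, -0.027, -0.0], [-0.027, 1.0, 0.0], [0.0, 0.0, -1.0]]
force: [0.1, 0.2, -5.3]
width: 0.0136
grasp_force: 61.1
```

>>> move_arm([
  [0,0,-0.001,0,0,0,0],
  [0,0,-0.002,0,0,0,0],
  [0,0,-0.002,0,0,0,0],
])

```text
t: 8.9
tcp_pos: [0.5728, 0.0642, 0.283]
ee_rot: [[-1.0, -0.027, -0.0], [-0.027, 1.0, 0.0], [0.0, 0.0, -1.0]]
force: [0.1, -0.0, -5.5]
width: 0.0133
grasp_force: 61.1
```

>>> move_arm([
  [0,0,-0.001,0,0,0,0],
  [0,0,-0.002,0,0,0,0],
  [0,0,-0.003,0,0,0,0],
  [0,0,-0.003,0,0,0,0],
])

```text
t: 9.3
tcp_pos: [0.5728, 0.0642, 0.28]
ee_rot: [[-1.0, -0.027, -0.0], [-0.027, 1.0, 0.0], [0.0, 0.0, -1.0]]
force: [-0.4, 0.5, -5.5]
width: 0.0132
grasp_force: 61.1
```

>>> move_arm([
  [0,0,-0.001,0,0,0,0],
  [0,0,-0.002,0,0,0,0],
  [0,0,-0.003,0,0,0,0],
  [0,0,-0.003,0,0,0,0],
])

```text
t: 9.7
tcp_pos: [0.5728, 0.0643, 0.2771]
ee_rot: [[-1.0, -0.027, -0.0], [-0.027, 1.0, 0.0], [0.0, 0.0, -1.0]]
force: [-0.1, -0.5, -5.7]
width: 0.0133
grasp_force: 61.1
```

>>> move_arm([
  [0,0,-0.001,0,0,0,0],
  [0,0,-0.002,0,0,0,0],
  [0,0,-0.002,0,0,0,0],
])

```text
t: 10.0
tcp_pos: [0.5728, 0.0643, 0.2751]
ee_rot: [[-1.0, -0.027, -0.0], [-0.027, 1.0, 0.0], [0.0, 0.0, -1.0]]
force: [-0.1, 0.4, -6.0]
width: 0.0133
grasp_force: 61.1
```

>>> move_arm([
  [0,0,-0.0005,0,0,0,0],
  [0,0,-0.001,0,0,0,0],
  [0,0,-0.001,0,0,0,0],
])

```text
t: 10.3
tcp_pos: [0.5728, 0.0642, 0.2742]
ee_rot: [[-1.0, -0.027, -0.0], [-0.027, 1.0, -0.0], [0.0, -0.0, -1.0]]
force: [0.7, -0.6, -6.2]
width: 0.0132
grasp_force: 61.1
```

>>> move_arm([
  [0,0,-0.0005,0,0,0,0],
  [0,0,-0.001,0,0,0,0],
  [0,0,-0.001,0,0,0,0],
])

```text
t: 10.6
tcp_pos: [0.5728, 0.0642, 0.2732]
ee_rot: [[-1.0, -0.027, -0.0], [-0.027, 1.0, -0.0], [0.0, -0.0, -1.0]]
force: [-1.2, 0.1, -5.7]
width: 0.0131
grasp_force: 61.1
```

>>> move_arm([
  [0,0,-0.0005,0,0,0,0],
  [0,0,-0.001,0,0,0,0],
  [0,0,-0.001,0,0,0,0],
])

```text
t: 10.9
tcp_pos: [0.5729, 0.0642, 0.2723]
ee_rot: [[-1.0, -0.027, 0.0], [-0.027, 1.0, -0.0], [-0.0, -0.0, -1.0]]
force: [0.1, 0.3, -5.3]
width: 0.0131
grasp_force: 61.3
```

>>> move_arm([
  [0,0,-0.0005,0,0,0,0],
  [0,0,-0.001,0,0,0,0],
  [0,0,-0.001,0,0,0,0],
])

```text
t: 11.2
tcp_pos: [0.5731, 0.0643, 0.272]
ee_rot: [[-1.0, -0.027, 0.001], [-0.027, 1.0, -0.0], [-0.001, -0.0, -1.0]]
force: [-1.9, 1.2, -1.7]
width: 0.0134
grasp_force: 61.8
```

```bash
python3 - <<'E'
from h import *
s=status.read_state();print(s['tcp_pos'],s['force'],s['moment'],s['tau'])
E
```

```text
[0.5731 0.0643 0.272 ] [-1.8922  1.1933 -1.7301] [-0.0313  0.1154 -0.053 ] [ -0.3458 -35.771  -34.3008   0.0503  -0.2527  -0.0443]
```

The hooks bear on the rail with about 3.6 N. I'll hold briefly, then swing the foot back about the rail.

>>> move_arm([
  [0,0,0,0,0,0,0],
  [0,0,0,0,0,0,0],
  [0,0,0,0,0,0,0],
  [0,0,0,0,0,0,0],
  [0,0,0,0,0,0,0],
])

```text
t: 11.7
tcp_pos: [0.5731, 0.0643, 0.2718]
ee_rot: [[-1.0, -0.027, 0.001], [-0.027, 1.0, -0.0], [-0.001, -0.0, -1.0]]
force: [-2.7, 0.8, 2.2]
width: 0.0133
grasp_force: 62.2
```

>>> move_arm([
  [-0.0003,0,-0.0006,0.01,-0.5,0,0],
  [-0.0005,0,-0.0012,0.03,-1,0,0],
  [-0.0008,0,-0.0017,0.04,-1.5,0,0],
  [-0.0011,0,-0.0023,0.05,-2,0,0],
  [-0.0011,0,-0.0023,0.05,-2,0,0],
])

```text
t: 12.2
tcp_pos: [0.5721, 0.0641, 0.2693]
ee_rot: [[-0.999, -0.027, 0.037], [-0.027, 1.0, 0.001], [-0.037, -0.0, -0.999]]
force: [0.4, 1.2, 2.0]
width: 0.0134
grasp_force: 62.3
```

>>> move_arm([
  [-0.0003,0,-0.0003,0.01,-0.5,0,0],
  [-0.0005,0,-0.0008,0.03,-1,0,0],
  [-0.0008,0,-0.0014,0.04,-1.5,0,0],
  [-0.001,0,-0.002,0.05,-2,0,0],
  [-0.001,0,-0.002,0.05,-2,0,0],
])

```text
t: 12.7
tcp_pos: [0.5709, 0.0641, 0.267]
ee_rot: [[-0.997, -0.027, 0.071], [-0.027, 1.0, 0.001], [-0.071, -0.0, -0.997]]
force: [1.0, -0.6, -0.6]
width: 0.0132
grasp_force: 62.0
```

>>> move_arm([
  [-0.0002,0,-0.0006,0.01,-0.5,0,0],
  [-0.0005,0,-0.0012,0.03,-1,0,0],
  [-0.0005,0,-0.0012,0.03,-1,0,0],
])

```text
t: 13.0
tcp_pos: [0.5703, 0.0641, 0.2658]
ee_rot: [[-0.996, -0.027, 0.088], [-0.027, 1.0, 0.002], [-0.088, -0.0, -0.996]]
force: [1.8, -1.3, -0.4]
width: 0.0131
grasp_force: 62.1
```

>>> move_arm([
  [-0.0002,0,-0.0006,0.01,-0.5,0,0],
  [-0.0005,0,-0.0012,0.03,-1,0,0],
  [-0.0005,0,-0.0012,0.03,-1,0,0],
])

```text
t: 13.3
tcp_pos: [0.5697, 0.0642, 0.2646]
ee_rot: [[-0.994, -0.027, 0.105], [-0.027, 1.0, 0.003], [-0.105, -0.0, -0.994]]
force: [2.0, -1.2, 0.8]
width: 0.0132
grasp_force: 62.1
```

```bash
python3 - <<'E'
from h import *
s=status.read_state();print(s['tcp_pos'],s['force'],s['moment'])
E
```

```text
[0.5697 0.0642 0.2646] [ 2.0109 -1.1838  0.8401] [-0.3684 -0.64    0.0537]
```

>>> move_arm([
  [0.0002,0,-0.0005,0.01,-0.5,0,0],
  [0.0002,0,-0.0011,0.03,-1,0,0],
  [0.0002,0,-0.0011,0.03,-1,0,0],
])

```text
t: 13.6
tcp_pos: [0.5696, 0.0643, 0.2635]
ee_rot: [[-0.992, -0.027, 0.121], [-0.027, 1.0, 0.003], [-0.121, 0.0, -0.993]]
force: [-2.3, -0.4, 1.9]
width: 0.0138
grasp_force: 62.4
```

>>> move_arm([
  [-0.0002,0,-0.0006,0.01,-0.5,0,0],
  [-0.0004,0,-0.0012,0.03,-1,0,0],
  [-0.0004,0,-0.0012,0.03,-1,0,0],
])

```text
t: 13.9
tcp_pos: [0.5687, 0.0644, 0.2625]
ee_rot: [[-0.99, -0.027, 0.137], [-0.027, 1.0, 0.004], [-0.137, 0.0, -0.991]]
force: [-5.6, -0.2, 5.7]
width: 0.0132
grasp_force: 63.1
```

```bash
python3 - <<'E'
from h import *
s=status.read_state();print(s['tcp_pos'],s['force'],s['moment'])
E
```

```text
[0.5687 0.0644 0.2625] [-5.6405 -0.1754  5.7286] [-0.3756  0.8203 -0.2804]
```

The foot has met the bar: the moment about y jumped and the lean is about 0.13 rad. I'll ease off a little.

>>> move_arm([
  [-0.0001,0,0.0008,-0.01,0.3,0,0],
  [-0.0001,0,0.001,-0.01,0.5,0,0],
  [-0.0001,0,0.001,-0.01,0.5,0,0],
])

```text
t: 14.2
tcp_pos: [0.5689, 0.0643, 0.2629]
ee_rot: [[-0.991, -0.027, 0.128], [-0.027, 1.0, 0.004], [-0.128, 0.0, -0.992]]
force: [-5.4, -0.3, 3.1]
width: 0.0135
grasp_force: 62.6
```

```bash
python3 - <<'E'
from h import *
s=status.read_state();print(s['tcp_pos'],s['force'],s['moment'],s['ee_rot'][0,2])
E
```

```text
[0.5689 0.0643 0.2629] [-5.3772 -0.3413  3.0598] [-0.3389  0.5522 -0.2389] 0.12828064444674545
```

>>> move_arm([
  [-0.0004,0,0.0002,0,0,0,0],
  [-0.0008,0,0.0004,0,0,0,0],
  [-0.0008,0,0.0004,0,0,0,0],
])

```text
t: 14.5
tcp_pos: [0.5687, 0.0642, 0.263]
ee_rot: [[-0.991, -0.027, 0.13], [-0.027, 1.0, 0.004], [-0.13, 0.0, -0.991]]
force: [0.2, -0.7, -1.3]
width: 0.0134
grasp_force: 61.7
```

```bash
python3 - <<'E'
from h import *
s=status.read_state();print(s['tcp_pos'],s['force'],s['moment'],s['ee_rot'][0,2])
E
```

```text
[0.5687 0.0642 0.263 ] [ 0.2006 -0.6537 -1.3472] [-0.2923 -0.0907 -0.1821] 0.13023219811754444
```

>>> move_arm([
  [-0.0005,0,-0.0003,0,-0.3,0,0],
  [-0.001,0,-0.0005,0.01,-0.5,0,0],
  [-0.001,0,-0.0005,0.01,-0.5,0,0],
])

```text
t: 14.8
tcp_pos: [0.5676, 0.0644, 0.2625]
ee_rot: [[-0.99, -0.027, 0.139], [-0.027, 1.0, 0.004], [-0.139, 0.001, -0.99]]
force: [3.2, 0.5, -6.4]
width: 0.0134
grasp_force: 61.2
```

```bash
python3 - <<'E'
from h import *
s=status.read_state();print(s['tcp_pos'],s['force'],s['moment'],s['ee_rot'][0,2])
E
```

```text
[0.5676 0.0644 0.2625] [ 3.1899  0.5482 -6.3873] [-0.1046 -0.3669 -0.1149] 0.1392458312905446
```

>>> move_arm([
  [0.0002,0,-0.0004,0,0,0,0],
  [0.0004,0,-0.0008,0,0,0,0],
  [0.0004,0,-0.0008,0,0,0,0],
])

```text
t: 15.1
tcp_pos: [0.5678, 0.0644, 0.2625]
ee_rot: [[-0.99, -0.027, 0.138], [-0.027, 1.0, 0.004], [-0.138, 0.0, -0.99]]
force: [-2.5, 0.4, -0.6]
width: 0.0132
grasp_force: 61.9
```

```bash
python3 - <<'E'
from h import *
s=status.read_state();print(s['tcp_pos'],s['force'],s['moment'],s['ee_rot'][0,2])
E
```

```text
[0.5678 0.0644 0.2625] [-2.5135  0.3946 -0.6495] [-0.0126  0.2853 -0.1755] 0.13810533205524445
```

>>> move_arm([
  [-0.0002,0,0,0,0,0,0],
  [-0.0002,0,0,0,0,0,0],
  [-0.0002,0,0,0,0,0,0],
  [-0.0002,0,0,0,0,0,0],
], newtons=20)

```text
t: 15.5
tcp_pos: [0.5677, 0.0643, 0.2624]
ee_rot: [[-0.99, -0.027, 0.139], [-0.027, 1.0, 0.004], [-0.139, 0.0, -0.99]]
force: [-2.6, 0.9, -1.4]
width: 0.0134
grasp_force: 61.9
```

```bash
python3 - <<'E'
from h import *
s=status.read_state();print(s['tcp_pos'],s['force'],s['moment'],s['ee_rot'][0,2],s['grasp_force'])
J=get_image("scene");cv2.imwrite("pics/scene5.png",J)
x0,y0=215,205
A=cv2.resize(J[y0:y0+56,x0:x0+75],None,fx=10.6,fy=10.6,interpolation=cv2.INTER_CUBIC)
cv2.imwrite("pics/c5.png",A)
E
```

```text
[0.5677 0.0643 0.2624] [-2.5855  0.9354 -1.4237] [ 0.0207  0.3223 -0.0192] 0.1387414920590203 61.86684250831604
```

View pics/c5.png

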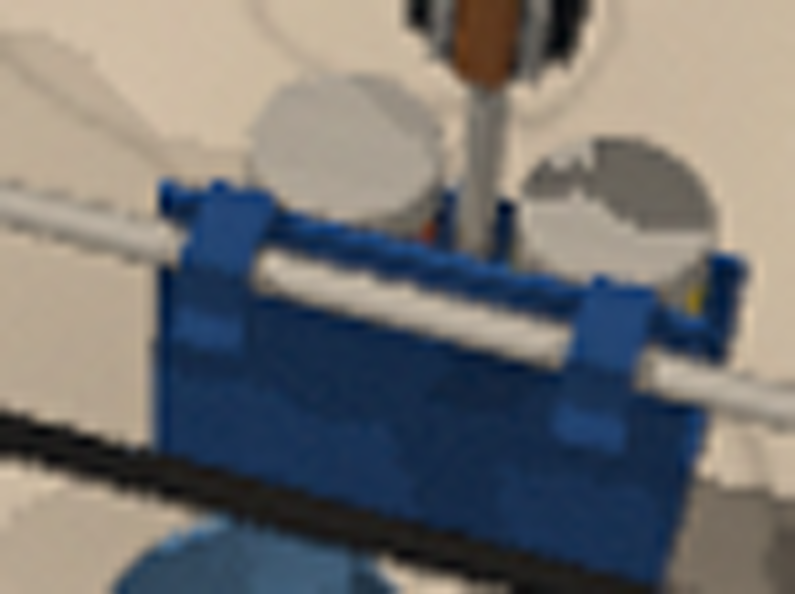

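The picture shows both hooks over the rail at about (236,230) and (272,240) in scene pixels. The plate's lower edge is behind the bar. I'll now loosen the grip gently.

>>> move_arm([
  [0,0,0,0,0,0,0.1],
  [0,0,0,0,0,0,0.12],
  [0,0,0,0,0,0,0.13],
], newtons=20)

```text
t: 15.85
tcp_pos: [0.5678, 0.0643, 0.2624]
ee_rot: [[-0.99, -0.027, 0.139], [-0.027, 1.0, 0.004], [-0.139, 0.0, -0.99]]
force: [-3.1, 0.3, -1.0]
width: 0.0133
grasp_force: 61.9
```

```bash
python3 - <<'E'
from h import *
s=status.read_state();print(s['tcp_pos'],s['force'],s['moment'],s['ee_rot'][0,2],s['grasp_force'],s['width'])
E
```

```text
[0.5678 0.0643 0.2624] [-3.1293  0.2524 -1.0313] [-0.0271  0.3378  0.0307] 0.1389704659203988 61.89938306808472 0.013297377579862078
```

>>> move_arm([
  [-0.0003,0,-0.0002,0,0,0,0.13],
  [-0.0003,0,-0.0002,0,0,0,0.13],
  [-0.0003,0,-0.0002,0,0,0,0.13],
])

```text
t: 16.15
tcp_pos: [0.5678, 0.0642, 0.2623]
ee_rot: [[-0.99, -0.027, 0.14], [-0.027, 1.0, 0.004], [-0.14, 0.0, -0.99]]
force: [-0.8, 1.1, -1.8]
width: 0.0132
grasp_force: 61.9
```

Forces are nearly balanced, so I'll open slowly.

>>> move_arm([
  [0,0,0,0,0,0,0.15],
  [0,0,0,0,0,0,0.16],
  [0,0,0,0,0,0,0.17],
  [0,0,0,0,0,0,0.18],
])

```text
t: 16.55
tcp_pos: [0.568, 0.064, 0.2627]
ee_rot: [[-0.99, -0.027, 0.14], [-0.027, 1.0, 0.003], [-0.14, -0.0, -0.99]]
force: [0.4, 0.6, 0.1]
width: 0.015
grasp_force: 0.0
```

>>> move_arm([
  [0,0,0,0,0,0,0.2],
  [0,0,0,0,0,0,0.25],
  [0,0,0,0,0,0,0.3],
  [0,0,0,0,0,0,0.4],
  [0,0,0,0,0,0,0.5],
  [0,0,0,0,0,0,0.6],
  [0,0,0,0,0,0,0.6],
  [0,0,0,0,0,0,0.6],
])

```text
t: 17.35
tcp_pos: [0.5676, 0.0642, 0.2622]
ee_rot: [[-0.99, -0.027, 0.139], [-0.027, 1.0, 0.004], [-0.139, 0.0, -0.99]]
force: [0.0, 0.2, 0.2]
width: 0.0513
grasp_force: 0.0
```

```bash
python3 - <<'E'
from h import *
s=status.read_state();print(s['t'],s['tcp_pos'],s['force'],s['moment'],s['grasp_force'],s['width'])
J=get_image("scene");cv2.imwrite("pics/scene6.png",J)
a=cv2.imread("pics/scene5.png");d=cv2.absdiff(a,J)[195:265,205:290].sum(2);print((d>60).sum(),np.argwhere(d>100)[:40].tolist())
E
```

```text
17.35 [0.5676 0.0642 0.2622] [0.0265 0.1709 0.2145] [-0.0273  0.0947  0.0124] 0.0 0.051347520475851005
489 [[0, 41], [0, 48], [0, 49], [0, 50], [0, 51], [0, 52], [0, 53], [0, 54], [0, 55], [0, 61], [0, 62], [0, 63], [0, 64], [0, 75], [0, 76], [0, 77], [0, 81], [0, 82], [0, 83], [0, 84], [1, 41], [1, 42], [1, 43], [1, 45], [1, 46], [1, 48], [1, 49], [1, 50], [1, 51], [1, 52], [1, 53], [1, 54], [1, 55], [1, 61], [1, 62], [1, 63], [1, 64], [1, 80], [1, 81], [1, 82]]
```

Released with no force on the fingers. I'll retreat along the tool axis.

>>> move_arm([
  [-0.001,0,0.01,0,0,0,0.6],
  [-0.004,0,0.03,0,0,0,0.6],
  [-0.008,0,0.06,0,0,0,0.6],
  [-0.013,0,0.09,0,0,0,0.6],
  [-0.03,0,0.12,0,0,0,0.6],
  [-0.05,0,0.14,0,0,0,0.6],
  [-0.05,0,0.14,0,0,0,0.6],
  [-0.05,0,0.14,0,0,0,0.6],
])

```text
t: 18.2
tcp_pos: [0.5177, 0.0643, 0.4026]
ee_rot: [[-0.99, -0.027, 0.141], [-0.027, 1.0, 0.004], [-0.141, -0.0, -0.99]]
force: [-0.1, 0.8, -0.7]
width: 0.0511
grasp_force: 0.0
```

```bash
python3 - <<'E'
from h import *
J=get_image("scene");cv2.imwrite("pics/scene7.png",J)
a=cv2.imread("pics/scene6.png");d=cv2.absdiff(a,J)[222:262,205:290].sum(2);print((d>60).sum())
cv2.imwrite("pics/c7.png",cv2.resize(J[140:300,140:360],(800,582),interpolation=cv2.INTER_CUBIC))
E
```

```text
0
```

View pics/c7.png

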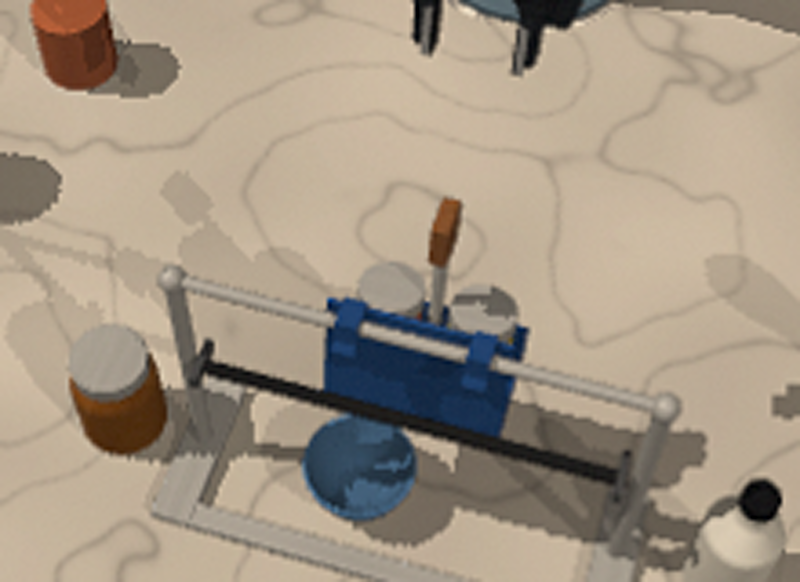

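The caddy hangs on the rail by both hooks, at crop pixels (350,330) and (480,360), with its foot on the bar. It is at rest and the gripper is clear.

```bash
python3 -c "
from rig import manip;print(manip.close_job())"
```

```text
the job is handed in; nothing more can be done
None
```

The caddy hangs at rest by both hooks on the top rail near the middle, its foot on the lower bar and the gripper clear; I handed the job in at about 18 s and was given no verdict.

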